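# Refit the filter cassette in the dust extractor

### The arm

A 6-joint arm with a two-finger parallel gripper is mounted at the origin on the work surface; the furniture and walls round the work are solid. World frame = base frame: x ahead of the robot, y to its left, z up, the work surface at z = 0. Lengths are in m, angles in degrees, forces in N, time in s.
With the tool pointing down it reaches from about 0.25 to 0.725 m from the base axis. Payload 9.7 kg.
Tool frame: the origin (TCP) lies on the centre line of the jaws, within the pads' length; the fingertips stand bot.nose_length ahead of it and the grasp point (between the pads) lies 11 mm behind it (bot.nose_length is the distance from the TCP to the fingertips, in m); z points along the fingers, y is the line along which they close (so a half turn about z gives the same grasp; the last joint's range is limited). The gripper opens to 85 mm and grips with 20 to 120 N. Pads are 22 mm wide; open, the fingers measure 114 mm over their backs; the gripper's body (76 mm by 85 mm) begins 54 mm behind the grasp point. The pads swing forward as they close: fully open they stand 13 mm farther back than shut.
Start: joints at [68.125, 4.979, 10.078, 95.1, 0, 90], TCP at [0.205, 0.51, 0.239] pointing down, gripper open.
Joint ranges: [-179.16, 179.16], [-48.56, 103.87], [-65.8, 70.77], [-126.05, 130.52], [-82.76, 87.17], [-180, 180]. Speed limits (degrees/s): [127.2, 127.2, 147.25, 180, 180, 180].

### API

Orientations are given as [roll, pitch, yaw] about the fixed x, y, z axes, in that order (R = Rz(yaw) Ry(pitch) Rx(roll)).
In Python, from workcell import bot gives the robot as it stands. The module is installed in compiled form; this text tells all that it offers.
- The arm moves only by the shell command python3 -m inch 'ROWS' [OPENING] [FORCE]. ROWS is JSON, a list of rows, each a list of 4 numbers: the shift along the world's x, y, z in cm, then the turn about the world's z in degrees. A call has exactly 8 rows; each row is the pose to reach, as a shift and turn from the pose commanded when the call began; what a row does not reach only later rows make up. A row lasts 1/8 s, in which the tool goes at most 62.5 mm and 10.7 degrees, less where a joint would pass 70% of its speed; a pose out of reach is approached as far as the arm can. A call with a gripper value outside its range is refused whole. OPENING is the finger opening in cm, from 0 to 8.54, set as the call begins (- or left out, the last holds). The fingers move at their own pace and stop on an object; FORCE is the grip in N (left out, the last holds). Time passes only in rows, so rows that repeat a pose let the fingers close, or fill a call up. It gives the time, the measured TCP pose, the force, the opening and the grip force at its end, in the units of the state.
- bot.get_obs(): the state, without advancing time (a new reading comes with each control period).
- bot.camera(name): name is "scene" or "top" or "wrist"; returns a dict with "img" (400x640x3 uint8, red, green, blue), "fovy" (degrees; the focal length in pixels is half the picture's height over the tangent of half this angle, whatever the lens; pixels are square), "cx", "cy" (the principal point, pixels), "R" (3x3) and "t" (3): a world point X has camera coordinates R X + t; the wrist camera has in their place "mount" (4x4, takes a point from camera to tool coordinates, whose origin is the TCP and whose axes are the flange's). Camera axes: x right, y down, z forward; pixel columns grow to the right and rows downward; lengths in m; the calibration is good to about 2 mm. A picture is of the moment at which its call begins: read the wrist's pose just before it. There is no depth.
- bot.job_done(): hands the job in; it is judged then, once.
Trained networks look in a picture, given as the dict that the camera call returned (one of the last four; its "shot" number tells which), for a name from the list of things; names that differ only in an ending like _2 or _b are one class to them, and where a whole thing is asked for, a point or a joint stands for the part that bears it (a point fixed in the world has none). Each returns a list of dicts, best first, with "score" (0 to 1); they miss things now and then, are a little off and sometimes report something else, mostly with a low value. They report only what shows in the picture. A call takes as long as a camera call.
- bot.find_in(thing, picture): "point" ([column, row] in pixels, amid what is visible of it).
- bot.landmark_of(thing, picture): "point" ([column, row] in pixels: a listed point, or the origin of a listed thing).
The state is a dict: "time": time; "q": joint angles; "qd": joint speeds; "joint_efforts": joint torques, N m; "ee_pos": TCP position; "tcp_rot": TCP orientation; "wrist_force": force on the tool from outside, world axes, zero at the start; "torque": the same for the moment, N m; "opening": finger opening in m; "grasp_force": force on a finger pad.
Only numpy, scipy, OpenCV 4.12 (cv2) and the standard library are available. Lean on these libraries where they do the work, as an engineer would, in place of code of your own. Each camera call takes 0.05 s, during which the arm holds its last target. There are 200 camera calls.

### The job

Put the cleaned filter cassette back into the open bay on top of the blue dust extractor: hook its tongue under the steel retaining lip, swing the other end down onto the rubber seal and press until the red spring catch snaps over its edge, so that it sits level and is held. Work by feel and do not force it, the frame is brittle, and leave everything else on the table where it is.

Things in the scene. Friction and masses are not known exactly. Their poses are not given: they have to be found in the camera images.
- extractor: Bench dust extractor: blue steel case 250 x 190 x 84 mm on rubber feet, fixed, with a filter bay open at the top. Origin: centre of its underside; x from the bay's lip end to its catch end, z up; turned up to 0.25 rad. The bay (lip, walls, seal, catch as one) is set by screws: it truly sits up to 4 mm either way along x and up to 4.5 mm higher or lower than any number given; feel for it.
- lip (a point): Fixed point on the case, nominally the lip's edge (extractor frame -72, 0, 72 mm; error up to 4 mm in x, 4.5 in z). The steel lip spans the bay, from the stop wall (x -83.5) to x -72, underside z 72, top z 76. Bay floor z 58, side walls y +-58. Rim behind and beside the bay: top z 91. The tongue goes between floor and lip up to the stop wall, the cassette tilted about 0.3 rad.
- catch_nose (a point): Fixed point on the case, nominally the catch's nose (extractor frame 60.5, 0, 80.5 mm; same error). Red spring bolt, y +-20: flat underside z 80.5; on top a 60 degree ramp from (x 60.5, z 82.5) to (67.5, 94.5). Far wall of the bay at x 66.5. Strap over the bolt x 80 to 88, top z 98; thumb piece x 92 to 99, top z 103. The cassette's edge is pressed down past the ramp until the nose snaps over it.
- bay_seat (a point): Fixed point on the case, nominally the seated cassette's origin (extractor frame 0, 0, 66 mm; same error; play +-1.5 mm in x, +-3 mm in y). Seated: level, axes as the extractor's. Black rubber seal ring x -35 to 58, y +-43, free top z 70, sprung, 4 N + 0.9 N per mm; hard ledges at z 64.5. Pressing in takes about 6 to 20 N down on the cassette; over 35 N on the extractor breaks it.
- cassette: Loose filter cassette, about 0.2 kg: grey frame 127 (x) x 110 (y) x 14 mm with white pleats, grip rib on top. Origin: on its underside, 62 mm from the frame's tongue side and 65 from the catch side; starts flat on the table, z up, turned up to 0.6 rad. Tongue on the -x side: 5 mm thick, underside flush, 96 mm wide, sticks out 20 mm, to x = -82. Its +x edge (x = 65) goes under the catch.
- grip_rib (a point): Centre of the upper part of the cassette's upright grip rib, 28 mm above the cassette's underside, at cassette x = -5 mm, y = 0. The rib is 12 mm thick along cassette x, 48 mm long along y, and stands from 14 to 38 mm above the underside. Axes as the cassette's.
- tongue_tip (a point): Middle of the tongue's end edge: cassette x = -82, y = 0, 2.5 mm above the underside. Axes as the cassette's.
- catch (a joint): Red spring bolt: 0 = out over the bay; grows (m) as it is pushed back toward the extractor's +x. The passing edge pushes it back 3 to 6 mm, then it springs out to 0 above the edge. 1.5 N at 0, 0.5 N per mm.
- seal (a joint): Rubber seal: 0 = free, grows (m) as it is pressed down; about 0.004 with the cassette latched, 0.0055 at the hard stop.
- brush: Green-handled paint brush lying on the table, 25 x 201 x 14 mm. Bystander.
- tape_measure: Yellow and black tape measure, 43 x 85 x 65 mm. Bystander.
- battery: Black tool battery, 53 x 74 x 58 mm. Bystander.
- blue_tape: Roll of blue tape, 105 mm across, 36 mm high. Bystander.
- hard_block: Hardwood block, 50 x 60 x 45 mm. Bystander.

How it is judged:
By the outcome, as a careful person would: the job done as asked, in the order asked, and still so for the second after the job is handed in, with the robot touching nothing.
It also fails if it takes over 58 s, if anything falls off the work surface, if the arm or the gripper's body presses on something with over 40 N, if the wrist force passes 120 N, or if a joint passes its speed limit or range.

## Working session

There is one attempt and no reset: what is moved stays moved. The work goes in short steps, Python scripts to look and compute and a shell command to move; the robot and the scene stay as the last step left them, time stands still between calls to the robot, and variables do not carry over. Pictures are saved under pics/ and viewed, at most 10 in all, crops included, and the job is handed in when it is done.

```bash
mkdir -p pics
cat > h.py <<'E'
import numpy as np, cv2
from workcell import bot
from scipy.spatial.transform import Rotation as Ro
def cam(n):
    o=bot.get_obs(); c=bot.camera(n)
    if 'mount' in c:
        T=np.eye(4); T[:3,:3]=Ro.from_euler('xyz',o['tcp_rot'],degrees=True).as_matrix(); T[:3,3]=o['ee_pos']
        M=np.linalg.inv(T@c['mount']); c['Rw'],c['tw']=M[:3,:3],M[:3,3]
    else: c['Rw'],c['tw']=np.array(c['R']),np.array(c['t'])
    c['f']=c['img'].shape[0]/2/np.tan(np.radians(c['fovy'])/2)
    return c
def onz(c,p,z):   # world point on plane z seen at pixel p
    d=c['Rw'].T@np.array([(p[0]-c['cx'])/c['f'],(p[1]-c['cy'])/c['f'],1]); o=-c['Rw'].T@c['tw']
    return o+d*(z-o[2])/d[2]
def proj(c,X):
    v=c['Rw']@np.array(X)+c['tw']; return np.array([c['cx']+c['f']*v[0]/v[2],c['cy']+c['f']*v[1]/v[2]])
def save(c,n): cv2.imwrite('pics/'+n,c['img'][:,:,::-1])
E
python3 - <<'E'
from h import *
np.set_printoptions(precision=4,suppress=True)
print(bot.nose_length, bot.get_obs())
H={'extractor':0,'lip':.072,'catch_nose':.0805,'bay_seat':.066,'cassette':0,'grip_rib':.028,'tongue_tip':.0025,'brush':0,'tape_measure':0,'battery':0,'blue_tape':0,'hard_block':0}
ims=[]
for n in ('top','scene'):
    c=cam(n); ims.append(c['img']); print(n,c['fovy'],-c['Rw'].T@c['tw'])
    for k,z in H.items():
        r=bot.landmark_of(k,c)[:2]
        for e in r: print(k,round(e['score'],2),np.round(e['point'],1),onz(c,e['point'],z)[:2])
    save(c,n+'0.png')
E
```

```text
0.008 {'time': 0.0, 'q': array([68.1247,  5.0107, 10.0338, 95.0991,  0.0003, 90.0016]), 'qd': array([ 0.0187, -0.0498, -0.0215,  0.0836, -0.0247, -0.1077]), 'joint_efforts': array([  0.0012, -52.0382,  46.481 ,   0.0163,   0.0001,   0.    ]), 'ee_pos': array([0.2048, 0.5102, 0.2386]), 'tcp_rot': array([-179.924 ,   -0.0003,  158.1231]), 'wrist_force': array([-0.1049, -0.3135, -0.4236]), 'torque': array([ 0.0225, -0.0402,  0.0765]), 'grasp_force': 0.0, 'opening': 0.0852142211139291}
top 46.90031185952181 [0.3945 0.1081 1.3831]
extractor 0.85 [408.4 215.4] [ 0.5685 -0.1575]
catch_nose 0.76 [406.7 190.1] [ 0.6315 -0.14  ]
catch_nose 0.62 [212.3 244. ] [0.4818 0.414 ]
bay_seat 0.58 [416.  213.4] [ 0.5658 -0.1669]
cassette 0.8 [288.5 217.6] [0.5649 0.2045]
grip_rib 0.72 [289.8 219.4] [0.556  0.1987]
tongue_tip 0.72 [303.5 239.5] [0.4982 0.1593]
brush 0.67 [210.2 242.1] [0.4929 0.4394]
brush 0.43 [408.3 147.6] [ 0.7795 -0.1653]
tape_measure 0.75 [323.8 147. ] [0.7839 0.0957]
battery 0.92 [409. 150.] [ 0.7718 -0.1672]
battery 0.55 [413.3 212.9] [ 0.5759 -0.1726]
blue_tape 0.96 [217.1 184.7] [0.6681 0.4233]
blue_tape 0.21 [422.2 233.1] [ 0.5146 -0.1968]
scene 47.14343169209568 [ 0.1411 -0.8218  0.6219]
extractor 0.68 [298.1 170.2] [0.6868 0.4202]
extractor 0.66 [288.  207.9] [0.5592 0.205 ]
lip 0.94 [333.8 267.7] [ 0.4969 -0.177 ]
catch_nose 0.61 [380.9 241.4] [ 0.6249 -0.1501]
bay_seat 0.95 [360.1 256.3] [ 0.5682 -0.1598]
cassette 0.58 [290.5 205.8] [0.5702 0.2129]
grip_rib 0.74 [289.5 200. ] [0.5614 0.1974]
grip_rib 0.62 [288.2 210.4] [0.5356 0.1463]
tongue_tip 0.55 [271.5 217.2] [0.4984 0.174 ]
brush 0.82 [235.8 180.4] [0.4829 0.4371]
tape_measure 0.61 [374.2 206.9] [0.7758 0.1036]
tape_measure 0.59 [435.7 255. ] [ 0.7798 -0.1555]
battery 0.96 [438.7 254.4] [ 0.7877 -0.1568]
hard_block 0.68 [335.8 188.4] [0.7343 0.251 ]
```

View pics/top0.png

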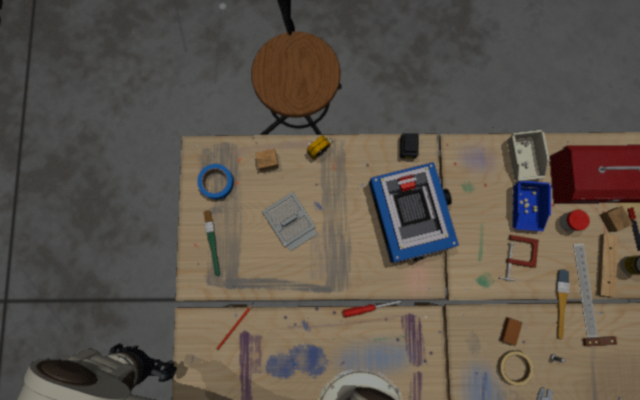

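View pics/scene0.png

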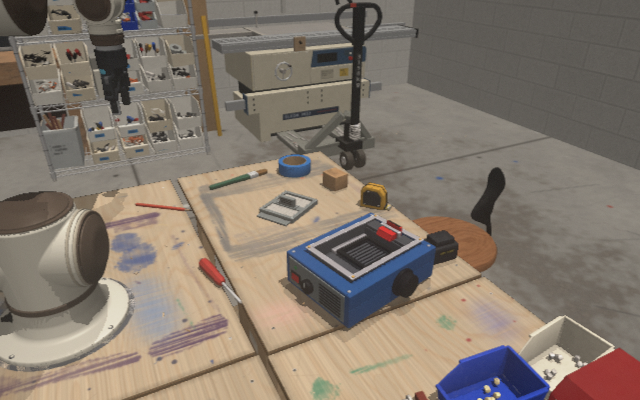

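```bash
python3 -m inch '[[4,-3.5,0,7],[8.5,-7.5,0,14],[13,-11.5,0,21],[17.5,-15.5,0,28],[22,-19.5,0,35],[26.5,-23.5,0,42],[31,-27.5,0,49],[35,-31.2,0,56]]' 6.5 40
python3 - <<'E'
from h import *
np.set_printoptions(precision=4,suppress=True)
o=bot.get_obs(); print(o['q'],o['ee_pos'],o['tcp_rot'])
H={'cassette':0,'grip_rib':.028,'tongue_tip':.0025}
c=cam('wrist'); print(-c['Rw'].T@c['tw'],c['fovy'])
for k,z in H.items():
    for e in bot.landmark_of(k,c)[:2]: print(k,round(e['score'],2),np.round(e['point'],1),onz(c,e['point'],z)[:2])
save(c,'w1.png')
E
```

```text
time: 2.3
ee_pos: [0.5563, 0.1967, 0.2393]
tcp_rot: [-180.0, 0.0, -145.7]
wrist_force: [0.2, 0.4, 0.2]
opening: 0.065
grasp_force: 0.0
[ 19.4684  10.6072  16.3316  95.707    0.0035 -14.8555] [0.5563 0.1967 0.2393] [-179.999     0.0176 -145.6761]
[0.5019 0.1603 0.3727] 59.912875207101116
cassette 0.89 [321.8 170.9] [0.5576 0.2004]
grip_rib 0.63 [327.6 174.6] [0.5532 0.2043]
grip_rib 0.23 [284.8 320.3] [0.7189 0.2597]
tongue_tip 0.88 [328.8  97.3] [0.4901 0.1629]
tongue_tip 0.38 [327.2 174.5] [0.5572 0.2072]
```

View pics/w1.png

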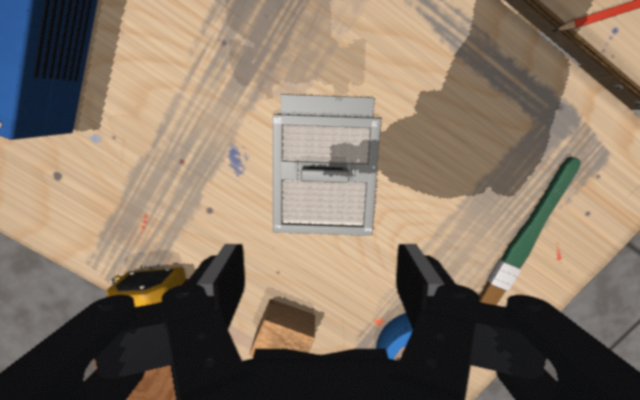

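Run:
```python
from h import *
from scipy.optimize import least_squares
np.set_printoptions(precision=4,suppress=True)
c=cam('wrist'); g=c['img']
print('tool in px',proj(c,[*bot.get_obs()['ee_pos'][:2],.03]))
big=cv2.resize(g[80:250,260:400],None,fx=4,fy=4,interpolation=cv2.INTER_CUBIC); cv2.imwrite('pics/w1c.png',big[:,:,::-1])
M=np.array([[-62,-55,14],[-62,55,14],[65,-55,14],[65,55,14],[-82,-48,5],[-82,48,5]])/1e3
P=np.array([[279,117],[381,117],[275,233],[373,235],[281,95],[374,97]],float)
def X(p,m): cs,s=np.cos(p[2]),np.sin(p[2]); return np.array([p[0]+cs*m[0]-s*m[1],p[1]+s*m[0]+cs*m[1],m[2]])
for perm in (P,P[[1,0,3,2,5,4]]):
    r=least_squares(lambda p:np.ravel([proj(c,X(p,m))-q for m,q in zip(M,perm)]),[.56,.2,.6]); print(r.x,np.degrees(r.x[2]),r.cost,r.fun.reshape(-1,2)); print('rib',X(r.x,[-.005,0,.028]),proj(c,X(r.x,[-.005,0,.038])))
```

```text
tool in px [320.5306 173.552 ]
[0.5568 0.2074 0.569 ] 32.6023144604431 23.46544211657415 [[-5.503  -1.8907]
 [ 1.8783  0.7102]
 [-0.1867  0.9481]
 [ 1.8354  1.1233]
 [ 0.3258 -0.2098]
 [ 1.8226  0.0702]]
rib [0.5526 0.2047 0.028 ] [327.098  176.8029]
[0.5607 0.2082 0.5056] 28.971255296710517 29724.95044276074 [[-104.8855   -1.4711]
 [ 105.7468    8.1856]
 [-103.1217   -1.0784]
 [  94.3328    9.0049]
 [ -88.8499   -1.2622]
 [  97.9886    9.2033]]
rib [0.5563 0.2058 0.028 ] [325.8766 180.4909]
```

View pics/w1c.png

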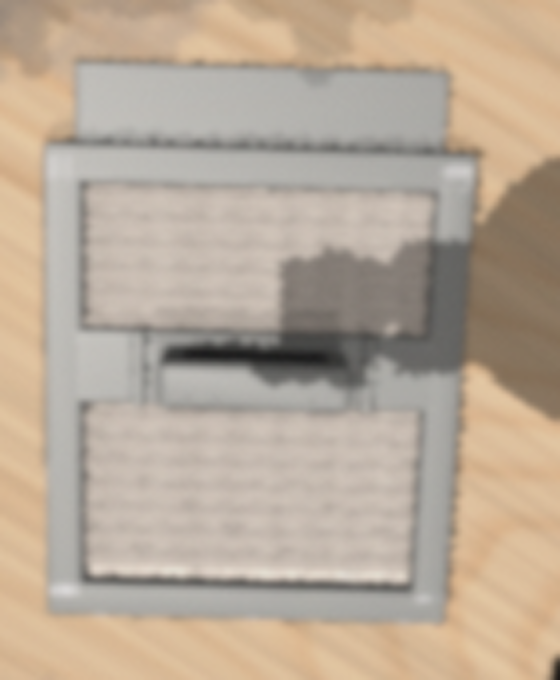

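Run:
```python
from h import *
from scipy.optimize import least_squares
np.set_printoptions(precision=4,suppress=True)
c=cam('wrist')
M=np.array([[-62,-55,14],[-62,55,14],[65,-55,14],[65,55,14],[-82,-48,5],[-82,48,5]])/1e3
P=np.array([[46,143],[478,152],[48,612],[443,622],[76,60],[450,72]])/4+[260,80]
def X(p,m): cs,s=np.cos(p[2]),np.sin(p[2]); return np.array([p[0]+cs*m[0]-s*m[1],p[1]+s*m[0]+cs*m[1],m[2]])
r=least_squares(lambda p:np.ravel([proj(c,X(p,m))-q for m,q in zip(M,P)]),[.56,.2,.6]); print(r.x,np.degrees(r.x[2]),r.cost,r.fun.reshape(-1,2)); print('rib',X(r.x,[-.005,0,.028]))
rt=(np.array([[162,352],[350,352],[162,405],[350,410]])/4+[260,80])
for p in rt: print(p, onz(c,p,.038))
for y in(-.024,.024):
  for x in (-.011,.001): print(proj(c,X(r.x,[x,y,.038])),proj(c,X(r.x,[x,y,.014])))
```

```text
[0.5582 0.2057 0.565 ] 32.3730499881359 2.165430245245047 [[-0.8536 -0.7432]
 [ 0.4146  0.1987]
 [-0.3997  0.7457]
 [ 0.7679  0.9165]
 [-0.3975 -0.2598]
 [ 0.5043 -0.4617]]
rib [0.554 0.203 0.028]
[300.5 168. ] [0.5594 0.1792 0.038 ]
[347.5 168. ] [0.5338 0.2172 0.038 ]
[300.5  181.25] [0.5704 0.1864 0.038 ]
[347.5 182.5] [0.5456 0.2255 0.038 ]
[299.4532 170.2232] [300.7756 166.1052]
[299.2935 182.2377] [300.6148 177.3917]
[348.5492 171.6016] [346.7293 167.3993]
[347.9464 183.5914] [346.1802 178.6641]
```

```bash
python3 -m inch '[[-0.2,0.6,-4,-2],[-0.2,0.6,-8,-2],[-0.2,0.6,-12,-2],[-0.2,0.6,-16,-2],[-0.2,0.6,-19,-2],[-0.2,0.6,-21,-2],[-0.2,0.6,-21.6,-2],[-0.2,0.6,-21.6,-2]]' 6.5 25
python3 -m inch '[[0,0,0,0],[0,0,0,0],[0,0,0,0],[0,0,0,0],[0,0,0,0],[0,0,0,0],[0,0,0,0],[0,0,0,0]]' 4 25
```

```text
time: 3.6
ee_pos: [0.5526, 0.2051, 0.0238]
tcp_rot: [-180.0, 0.0, -147.8]
wrist_force: [0.2, 1.6, 0.9]
opening: 0.0648
grasp_force: 0.0
time: 4.6
ee_pos: [0.5537, 0.2048, 0.0249]
tcp_rot: [-180.0, 0.1, -147.9]
wrist_force: [-2.0, 0.4, 6.4]
opening: 0.047
grasp_force: 27.1
```

```bash
python3 -m inch '[[0,0,0,0],[0,0,0,0],[0,0,0.4,0],[0,0,0.4,0],[0,0,0.4,0],[0,0,0.4,0],[0,0,0.4,0],[0,0,0.4,0]]' 5.6 25
python3 -m inch '[[0,0,0,0],[0,0,0,0],[0,0,0,0],[0,0,0,0],[0,0,0,0],[0,0,0,0],[0,0,0,0],[0,0,0,0]]' 4 25
```

```text
time: 5.6
ee_pos: [0.5529, 0.2044, 0.0272]
tcp_rot: [-180.0, -0.0, -147.9]
wrist_force: [-0.2, -0.1, -0.1]
opening: 0.0562
grasp_force: 0.0
time: 6.6
ee_pos: [0.553, 0.2044, 0.0274]
tcp_rot: [-180.0, 0.0, -147.9]
wrist_force: [0.3, -1.2, 2.8]
opening: 0.0471
grasp_force: 26.8
```

```bash
python3 -m inch '[[0,0,1,0],[0,0,3,0],[0,-2,6,-3],[0,-5,10,-6],[0,-8,14,-9],[0,-11,18,-12],[0,-14,20,-15],[0,-15.5,22,-17]]' 4 25
python3 -m inch '[[0,0,0,0],[0,0,0,0],[0,0,0,0],[0,0,0,0],[0,0,0,0],[0,0,0,0],[0,0,0,0],[0,0,0,0]]'
python3 - <<'E'
from h import *
np.set_printoptions(precision=4,suppress=True)
o=bot.get_obs(); print(o['q'],o['ee_pos'],o['tcp_rot'],o['wrist_force'],o['torque'])
H={'extractor':0,'lip':.072,'catch_nose':.0805,'bay_seat':.066}
c=cam('wrist'); print(-c['Rw'].T@c['tw'])
for k,z in H.items():
    for e in bot.landmark_of(k,c)[:2]: print(k,round(e['score'],2),np.round(e['point'],1),onz(c,e['point'],z)[:2])
for k in('tongue_tip','cassette'):print(k,[(e['score'],e['point']) for e in bot.landmark_of(k,c)[:2]])
b=cv2.resize(c['img'],(800,500),interpolation=cv2.INTER_CUBIC); cv2.imwrite('pics/w2.png',b[:,:,::-1]); np.savez('w2.npz',img=c['img'],Rw=c['Rw'],tw=c['tw'],f=c['f'],cx=c['cx'],cy=c['cy'])
E
```

```text
time: 7.6
ee_pos: [0.5527, 0.0481, 0.2485]
tcp_rot: [-180.0, 0.0, -165.0]
wrist_force: [0.1, 1.1, -1.4]
opening: 0.0475
grasp_force: 26.4
time: 8.6
ee_pos: [0.5529, 0.0494, 0.2473]
tcp_rot: [-180.0, 0.0, -164.9]
wrist_force: [-0.2, -1.0, -2.8]
opening: 0.0475
grasp_force: 26.4
[  5.1033   5.8803  11.9462  96.0621  -0.0004 -10.0185] [0.5529 0.0494 0.2473] [-179.9989    0.0037 -164.8783] [-0.1826 -1.0482 -2.8485] [-0.0162 -0.0065  0.017 ]
[0.4894 0.0328 0.3807]
extractor 0.61 [132.9 134.4] [ 0.5712 -0.1553]
lip 0.96 [76.9 52.7] [ 0.501  -0.1729]
catch_nose 0.82 [ 96.3 208. ] [ 0.6282 -0.1392]
bay_seat 0.85 [ 94.2 137. ] [ 0.5684 -0.1559]
tongue_tip [(0.71, [317.5, 80.4]), (0.2, [132.4, 132.4])]
cassette [(0.87, [316.9, 249.7])]
```

View pics/w2.png

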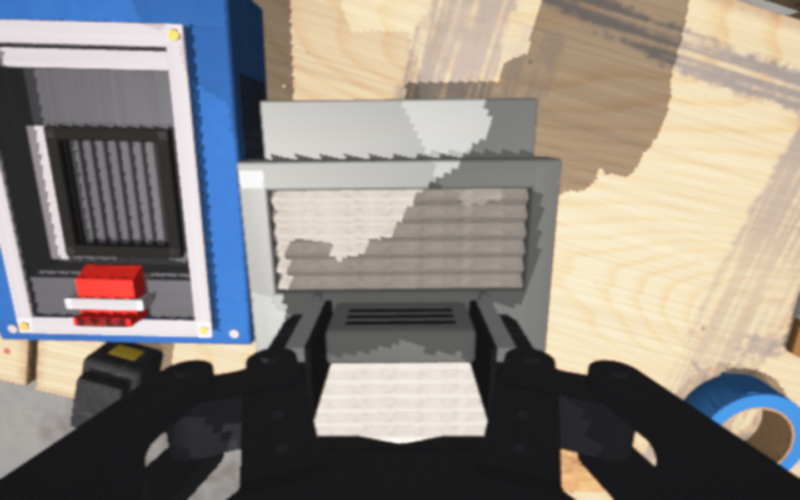

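Run:
```python
from h import *
np.set_printoptions(precision=4,suppress=True)
c=dict(np.load('w2.npz')); print(c['Rw'])
P=lambda u,v,z: onz(c,np.array([u,v])/1.25,z)
a,b,d=P(175,35,.091),P(205,330,.091),P(25,327,.091); print(a,b,d,'yaw x',np.degrees(np.arctan2(*(b-a)[1::-1])),'yaw y',np.degrees(np.arctan2(*(d-b)[1::-1]))+90, np.linalg.norm(b-a),np.linalg.norm(d-b))
yaw=np.radians(14.8); ex=np.array([np.cos(yaw),np.sin(yaw)]); ey=np.array([-ex[1],ex[0]])
S=np.array([.5684,-.1559])
for n,u,v,z in [('lip edge',85,68,.076),('stopwall/rim',85,47,.091),('nose',110,265,.0825),('rampknee top',110,297,.0945),('strap front',105,299,.098),('strap back',105,310,.098),('thumb front',110,313,.103),('thumb back',110,325,.103),('bolt L',77,280,.0885),('bolt R',145,280,.0885),('rim inner R',178,160,.091),('rim outer R',195,160,.091),('rim bottom',110,330,.091),('screwR',205,330,.091),('screwL',25,327,.091),('case corner',253,342,.084),('bay inner R top',170,70,.091),('rim inner bot',150,312,.091)]:
    w=P(u,v,z)[:2]; print(n,w,'ext frame mm',1e3*(w-S)@ex,1e3*(w-S)@ey)
o=bot.get_obs(); c2=c
for n,u,v,z in [('tongueL',262,101,None),('tongueR',536,99,None),('frameL',238,166,0),('frameR',560,159,0)]:
    zz=o['ee_pos'][2]-.0274+(.005 if z is None else .014); w=P(u,v,zz)[:2]; e=np.array([np.cos(np.radians(15.1)),np.sin(np.radians(15.1))]); dd=w-o['ee_pos'][:2]; print(n,1e3*dd@e,1e3*dd@[-e[1],e[0]])
```

```text
[[-0.2603  0.9655 -0.0006]
 [ 0.9327  0.2516  0.2583]
 [ 0.2495  0.0666 -0.9661]]
[ 0.4699 -0.1152  0.091 ] [ 0.6609 -0.0683  0.091 ] [ 0.6927 -0.1951  0.091 ] yaw x 13.77626663485772 yaw y 14.061802254612104 0.19666312957410947 0.1306818757037606
lip edge [ 0.504  -0.1772] ext frame mm -67.67613335705481 -4.115545843818746
stopwall/rim [ 0.4911 -0.1678] ext frame mm -77.78436985878538 8.260031320713432
nose [ 0.633  -0.1449] ext frame mm 65.26719507892555 -5.8359458307441745
rampknee top [ 0.6511 -0.1355] ext frame mm 85.11487190847538 -1.4060302357961059
strap front [ 0.6515 -0.1367] ext frame mm 85.23701584084883 -2.646958916644264
strap back [ 0.6598 -0.1359] ext frame mm 93.49466689860465 -4.055797875254242
thumb front [ 0.6582 -0.1294] ext frame mm 93.55707542716188 2.6733644211872494
thumb back [ 0.6673 -0.1286] ext frame mm 102.57217188398255 1.162111547379133
bolt L [ 0.6475 -0.1629] ext frame mm 74.68743455356118 -27.01339418880926
bolt R [ 0.6349 -0.1162] ext frame mm 74.43405253398213 21.402988481284577
rim inner R [ 0.5445 -0.1035] ext frame mm -9.747040864639532 56.82382658883514
rim outer R [ 0.5416 -0.0927] ext frame mm -9.803415980234297 67.97945432607673
rim bottom [ 0.679  -0.1352] ext frame mm 112.18271033092998 -8.206055424810943
screwR [ 0.6609 -0.0683] ext frame mm 111.81464004270381 61.024135885004135
screwL [ 0.6927 -0.1951] ext frame mm 110.13098379575624 -69.64689357101285
case corner [ 0.6654 -0.0345] ext frame mm 124.84591202786397 92.60750402031657
bay inner R top [ 0.4907 -0.1156] ext frame mm -64.8304054328034 58.84513542471373
rim inner bot [ 0.6572 -0.1087] ext frame mm 97.88677448882652 22.980051842260178
tongueL -75.89909400116295 -46.644914853960614
tongueR -76.52109644953853 46.74238379687517
frameL -54.72570831781172 -53.62608302402166
frameR -56.997826092674366 53.56937974292825
```

```bash
python3 -m inch '[[0.4,-4,0,-2],[0.8,-8,0,-2],[1.2,-12,-2,-2],[1.6,-16,-4,-2],[2,-19,-6,-2],[2.2,-20.5,-8,-2],[2.2,-20.5,-10,-2],[2.2,-20.5,-10.6,-2]]'
python3 -m inch '[[0,0,-0.3,0],[0,0,-0.6,0],[0,0,-0.9,0],[0,0,-0.9,0],[0,0,-0.9,0],[0,0,-0.9,0],[0,0,-0.9,0],[0,0,-0.9,0]]'
python3 - <<'E'
from h import *
np.set_printoptions(precision=4,suppress=True)
o=bot.get_obs(); print(o['ee_pos'],o['tcp_rot'],o['wrist_force'],o['torque'])
c=cam('wrist')
b=cv2.resize(c['img'],(800,500),interpolation=cv2.INTER_CUBIC); cv2.imwrite('pics/w3.png',b[:,:,::-1]); np.savez('w3.npz',img=c['img'],Rw=c['Rw'],tw=c['tw'],f=c['f'],cx=c['cx'],cy=c['cy'])
E
```

```text
time: 9.95
ee_pos: [0.5743, -0.1551, 0.1397]
tcp_rot: [179.9, -0.1, -166.9]
wrist_force: [-0.3, 0.5, -1.2]
opening: 0.0473
grasp_force: 26.5
time: 10.95
ee_pos: [0.575, -0.1556, 0.1323]
tcp_rot: [-180.0, 0.0, -166.9]
wrist_force: [-0.8, -0.1, -1.1]
opening: 0.0472
grasp_force: 26.5
[ 0.575  -0.1556  0.1323] [-179.9993    0.0042 -166.8747] [-0.7808 -0.1041 -1.1205] [-0.0118 -0.0101 -0.0598]
```

View pics/w3.png

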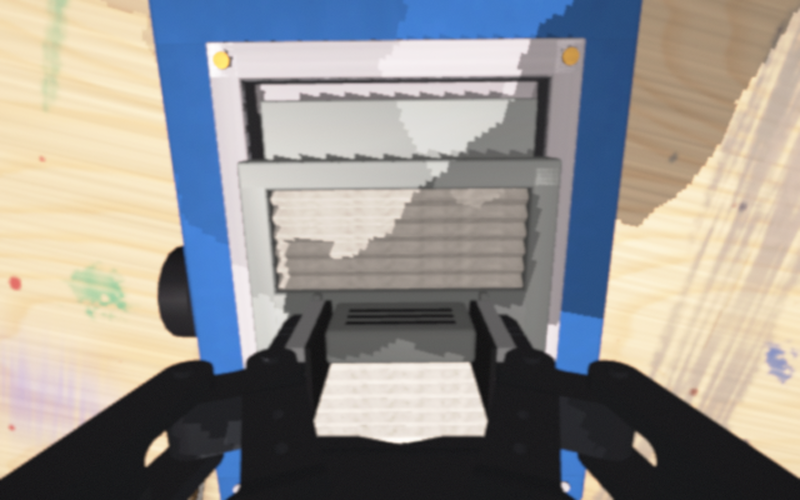

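```bash
python3 -m inch '[[0,-0.05,-0.1,0],[0,-0.05,-0.3,0],[0,-0.05,-0.5,0],[0,-0.05,-0.6,0],[0,-0.05,-0.7,0],[0,-0.05,-0.8,0],[0,-0.05,-0.8,0],[0,-0.05,-0.8,0]]'; python3 -c "
from h import *
o=bot.get_obs();print(o['wrist_force'],o['torque'])"
python3 -m inch '[[0,0,-0.1,0],[0,0,-0.2,0],[0,0,-0.3,0],[0,0,-0.4,0],[0,0,-0.5,0],[0,0,-0.6,0],[0,0,-0.6,0],[0,0,-0.6,0]]'; python3 -c "
from h import *
o=bot.get_obs();print(o['wrist_force'],o['torque'])"
```

```text
time: 12.0
ee_pos: [0.5749, -0.1561, 0.1243]
tcp_rot: [-180.0, 0.0, -166.9]
wrist_force: [0.4, -0.4, -2.6]
opening: 0.0472
grasp_force: 26.6
[ 0.41048642 -0.38861527 -2.58094153] [ 0.01720579 -0.00514077  0.00931765]
time: 13.0
ee_pos: [0.5749, -0.1561, 0.1183]
tcp_rot: [-180.0, -0.0, -166.9]
wrist_force: [-2.2, 0.1, 2.5]
opening: 0.047
grasp_force: 27.1
[-2.24807071  0.10114739  2.48317533] [-0.04040334  0.31843354  0.00762091]
```

Run:
```python
from h import *
c=cam('wrist')
for k in('tongue_tip','cassette','grip_rib'):print(k,[(e['score'],e['point']) for e in bot.landmark_of(k,c)[:2]])
a=np.load('w3.npz')['img']; b=c['img']
# tongue-tip edge row by template match of the tongue/frame strip
t=a[70:150,200:440]; r=cv2.matchTemplate(b[30:200,180:460],t,cv2.TM_CCOEFF_NORMED); print(cv2.minMaxLoc(r), 'same= (20,40)')
cv2.imwrite('pics/w4.png',cv2.resize(b,(800,500),interpolation=cv2.INTER_CUBIC)[:,:,::-1])
```

```text
tongue_tip [(0.59, [319.0, 87.6])]
cassette [(0.58, [319.4, 252.6])]
grip_rib [(0.79, [324.3, 269.3])]
(0.07219340652227402, 0.764462947845459, (0, 29), (19, 44)) same= (20,40)
```

View pics/w4.png

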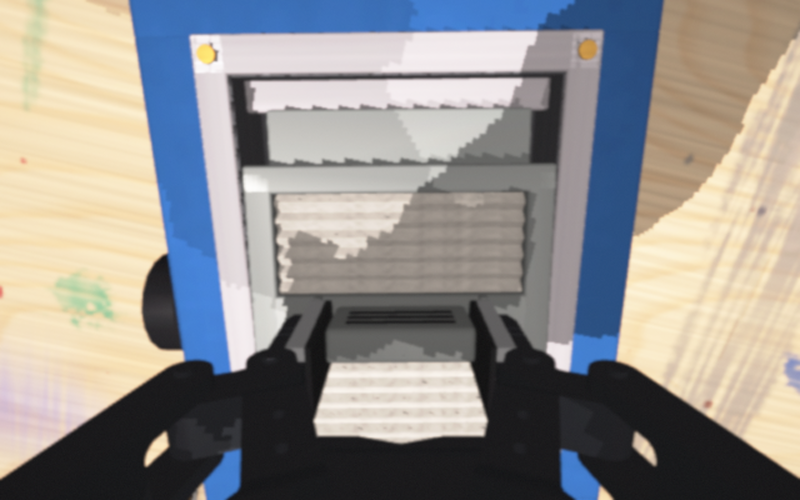

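```bash
python3 -m inch '[[0.1,0.02,0,0],[0.1,0.02,-0.1,0],[0.1,0.02,-0.2,0],[0.1,0.02,-0.3,0],[0.1,0.02,-0.4,0],[0.1,0.02,-0.5,0],[0.1,0.02,-0.5,0],[0.1,0.02,-0.5,0]]'; python3 -c "
from h import *
o=bot.get_obs();print(o['wrist_force'],o['torque']);c=cam('wrist')
print([(e['score'],e['point']) for e in bot.landmark_of('tongue_tip',c)[:2]]);save(c,'w5.png')"
```

```text
time: 14.2
ee_pos: [0.5759, -0.1559, 0.1133]
tcp_rot: [-180.0, 0.0, -166.9]
wrist_force: [-3.3, -0.8, 2.9]
opening: 0.0475
grasp_force: 27.3
[-3.26343122 -0.827345    2.94985585] [-0.04111378  0.49795797  0.02042279]
[]
```

```bash
python3 -m inch '[[0,0,-0.1,0],[0,0,-0.2,0],[0,0,-0.3,0],[0,0,-0.4,0],[0,0,-0.5,0],[0,0,-0.5,0],[0,0,-0.5,0],[0,0,-0.5,0]]'; python3 -c "
from h import *
o=bot.get_obs();print(o['wrist_force'],o['torque']);c=cam('wrist')
print([(e['score'],e['point']) for e in bot.landmark_of('tongue_tip',c)[:2]]);cv2.imwrite('pics/w6.png',cv2.resize(c['img'],(800,500),interpolation=cv2.INTER_CUBIC)[:,:,::-1])"
```

```text
time: 15.3
ee_pos: [0.5759, -0.1559, 0.1083]
tcp_rot: [-180.0, -0.0, -166.9]
wrist_force: [-4.5, -0.8, 2.5]
opening: 0.0473
grasp_force: 27.4
[-4.54925094 -0.84712671  2.4933905 ] [-0.07375316  0.63591023  0.04333131]
[(0.59, [320.3, 99.4])]
```

View pics/w6.png

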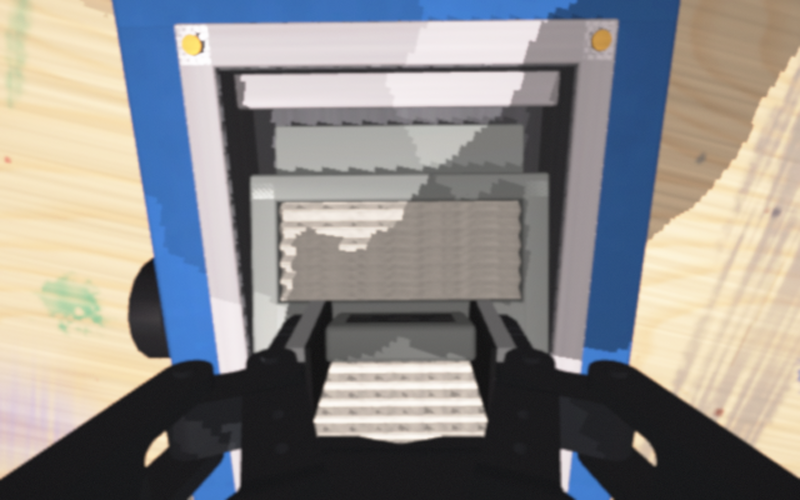

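```bash
python3 -m inch '[[0,0,-0.1,0],[0,0,-0.2,0],[0,0,-0.3,0],[0,0,-0.3,0],[0,0,-0.3,0],[-0.1,-0.02,-0.3,0],[-0.2,-0.05,-0.3,0],[-0.3,-0.07,-0.3,0]]'; python3 -c "
from h import *
o=bot.get_obs();print(o['wrist_force'],o['torque'])"
python3 -m inch '[[-0.2,-0.05,0,0],[-0.4,-0.1,0,0],[-0.6,-0.15,0,0],[-0.7,-0.17,0,0],[-0.8,-0.2,0,0],[-0.9,-0.22,0,0],[-0.9,-0.22,0,0],[-0.9,-0.22,0,0]]'; python3 -c "
from h import *
o=bot.get_obs();print(o['wrist_force'],o['torque'])"
```

```text
time: 16.4
ee_pos: [0.5739, -0.1565, 0.1066]
tcp_rot: [-180.0, 0.2, -166.9]
wrist_force: [-3.1, 1.0, 8.7]
opening: 0.0472
grasp_force: 28.1
[-3.09476141  0.98199832  8.74750694] [0.19283455 0.20056748 0.06944055]
time: 17.4
ee_pos: [0.5634, -0.1588, 0.1046]
tcp_rot: [180.0, -0.1, -166.9]
wrist_force: [-0.8, 0.1, -0.8]
opening: 0.0472
grasp_force: 27.3
[-0.78309412  0.09677138 -0.77100626] [0.00848713 0.1661573  0.00882482]
```

```bash
python3 -m inch '[[-0.1,-0.02,0,0],[-0.2,-0.05,0,0],[-0.3,-0.07,0,0],[-0.4,-0.1,0,0],[-0.4,-0.1,0,0],[-0.4,-0.1,0,0],[-0.4,-0.1,0,0],[-0.4,-0.1,0,0]]'; python3 -c "
from h import *
o=bot.get_obs();print(o['wrist_force'],o['torque'])
c=cam('wrist');cv2.imwrite('pics/w7.png',cv2.resize(c['img'],(800,500),interpolation=cv2.INTER_CUBIC)[:,:,::-1])"
```

```text
time: 18.4
ee_pos: [0.5599, -0.1598, 0.1053]
tcp_rot: [180.0, -0.0, -166.9]
wrist_force: [-0.2, -0.1, -1.9]
opening: 0.0473
grasp_force: 27.1
[-0.16200509 -0.10361948 -1.90343012] [ 0.00667123 -0.01253541 -0.01757049]
```

View pics/w7.png

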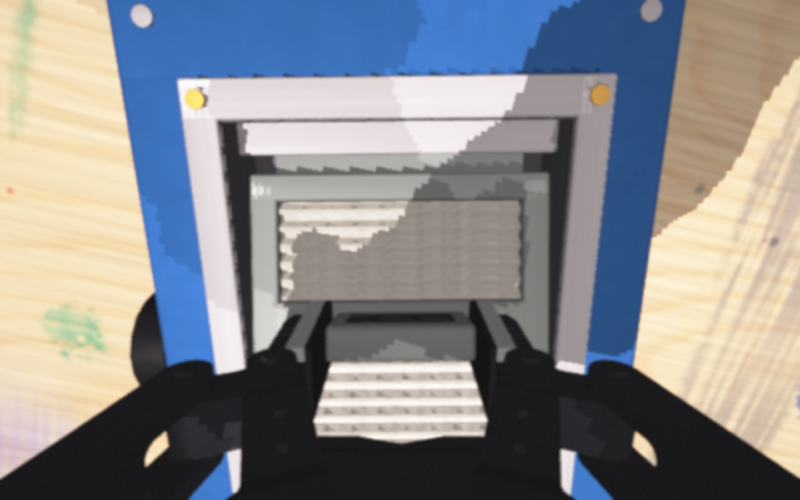

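```bash
python3 -m inch '[[-0.05,-0.01,0,0],[-0.1,-0.02,0,0],[-0.15,-0.04,0,0],[-0.2,-0.05,0,0],[-0.25,-0.06,0,0],[-0.25,-0.06,0,0],[-0.25,-0.06,0,0],[-0.25,-0.06,0,0]]'; python3 -c "
from h import *
o=bot.get_obs();print(o['wrist_force'],o['torque'])"
```

```text
time: 19.45
ee_pos: [0.5586, -0.1601, 0.106]
tcp_rot: [-180.0, 0.2, -166.8]
wrist_force: [6.7, 3.1, -0.2]
opening: 0.047
grasp_force: 27.3
[ 6.65402936  3.11645608 -0.17799108] [ 0.65170291 -1.3272667  -0.02340064]
```

```bash
python3 -m inch '[[0.1,0.03,0,0],[0.15,0.04,-0.1,0],[0.2,0.05,-0.2,0],[0.27,0.07,-0.3,0],[0.35,0.09,-0.4,0],[0.35,0.09,-0.4,0],[0.35,0.09,-0.4,0],[0.35,0.09,-0.4,0]]'; python3 -c "
from h import *
o=bot.get_obs();print(o['wrist_force'],o['torque'])"
```

```text
time: 20.45
ee_pos: [0.5608, -0.1596, 0.1013]
tcp_rot: [-180.0, -0.0, -166.9]
wrist_force: [-0.8, -1.8, 4.3]
opening: 0.0474
grasp_force: 27.7
[-0.82084118 -1.80378491  4.28110626] [-0.26204568  0.4818689   0.0485168 ]
```

```bash
python3 -m inch '[[0.05,0.01,-0.1,0],[0.1,0.02,-0.2,0],[0.15,0.04,-0.3,0],[0.15,0.04,-0.3,0],[0.15,0.04,-0.3,0],[0.15,0.04,-0.3,0],[0.15,0.04,-0.3,0],[0.15,0.04,-0.3,0]]'; python3 -c "
from h import *
o=bot.get_obs();print(o['wrist_force'],o['torque'])
c=cam('wrist');save(c,'w8.png')
for k in('tongue_tip','cassette','grip_rib'):print(k,[(e['score'],e['point']) for e in bot.landmark_of(k,c)[:2]])"
```

```text
time: 21.45
ee_pos: [0.562, -0.1594, 0.0995]
tcp_rot: [-180.0, -0.0, -166.9]
wrist_force: [-6.9, -0.4, 14.3]
opening: 0.0472
grasp_force: 28.8
[-6.94812774 -0.36273843 14.2810831 ] [-0.16791777  1.55876581 -0.0369329 ]
tongue_tip []
cassette [(0.77, [317.7, 259.6])]
grip_rib [(0.89, [321.6, 268.3])]
```

```bash
python3 -m inch '[[0,0,0,0],[0,0,0,0],[0,0,0,0],[0,0,0.2,0],[0,0,1,0],[0,0,2.5,0],[0,0,4,0],[0,0,5,0]]' 6.2 25
python3 -m inch '[[1.5,0.4,0,0],[3,0.75,0,0],[4.5,1.1,0,0],[5.9,1.5,0,0],[5.9,1.5,-1,0],[5.9,1.5,-2.5,0],[5.9,1.5,-3.3,0],[5.9,1.5,-3.3,0]]'
python3 -c "
from h import *
o=bot.get_obs();print(o['wrist_force'],o['torque'])
c=cam('wrist');save(c,'w9.png')
cv2.imwrite('pics/w9.png',cv2.resize(c['img'],(800,500),interpolation=cv2.INTER_CUBIC)[:,:,::-1])"
```

```text
time: 22.65
ee_pos: [0.5628, -0.1592, 0.1501]
tcp_rot: [-180.0, 0.1, -166.9]
wrist_force: [0.2, -0.6, -0.5]
opening: 0.0621
grasp_force: 0.0
time: 23.65
ee_pos: [0.6206, -0.1441, 0.1142]
tcp_rot: [180.0, -0.1, -166.9]
wrist_force: [-0.4, 0.1, 0.3]
opening: 0.062
grasp_force: 0.0
[-0.35466989  0.1438049   0.31133038] [-0.01390604  0.00400601 -0.03556689]
```

View pics/w9.png

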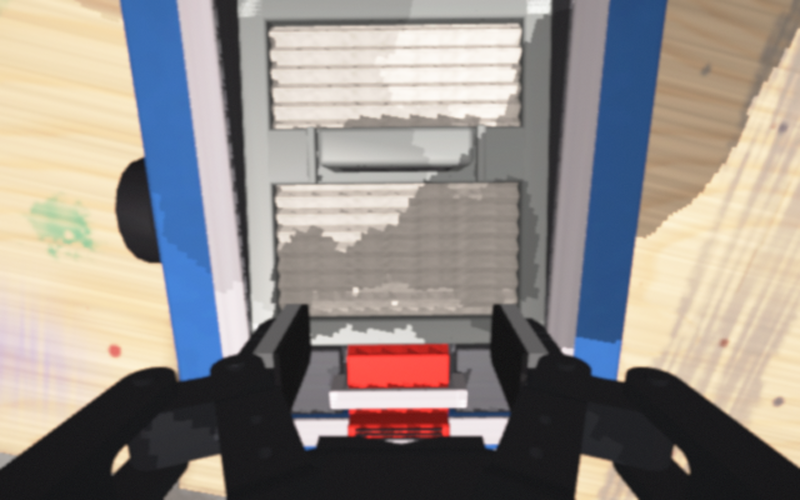

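```bash
python3 -m inch '[[0,0,-0.15,0],[0,0,-0.3,0],[0,0,-0.45,0],[0,0,-0.6,0],[0,0,-0.75,0],[0,0,-0.9,0],[0,0,-1.05,0],[0,0,-1.2,0]]'
python3 -m inch '[[0,0,-0.1,0],[0,0,-0.2,0],[0,0,-0.3,0],[0,0,-0.4,0],[0,0,-0.5,0],[0,0,-0.5,0],[0,0,-0.5,0],[0,0,-0.5,0]]'
```

```text
time: 24.7
ee_pos: [0.6214, -0.1441, 0.1032]
tcp_rot: [-180.0, 0.0, -166.9]
wrist_force: [0.8, 0.5, 1.4]
opening: 0.0622
grasp_force: 0.8
time: 25.7
ee_pos: [0.6221, -0.1441, 0.1002]
tcp_rot: [-179.9, 0.2, -166.9]
wrist_force: [-0.6, 2.2, 12.5]
opening: 0.0617
grasp_force: 6.3
```

```bash
python3 -m inch '[[0,0,-0.05,0],[0,0,-0.1,0],[0,0,-0.15,0],[0,0,-0.2,0],[0,0,-0.2,0],[0,0,-0.2,0],[0,0,-0.2,0],[0,0,-0.2,0]]'
```

```text
time: 26.7
ee_pos: [0.6212, -0.1441, 0.096]
tcp_rot: [180.0, -0.0, -166.9]
wrist_force: [-0.9, -0.9, 0.8]
opening: 0.062
grasp_force: 0.3
```

```bash
python3 -m inch '[[0,0,-0.05,0],[0,0,-0.1,0],[0,0,-0.15,0],[0,0,-0.2,0],[0,0,-0.25,0],[0,0,-0.3,0],[0,0,-0.3,0],[0,0,-0.3,0]]'
python3 - <<'E'
from h import *
c=cam('wrist'); save(c,'w10.png'); a=cv2.imread('pics/w9.png')
for k in('grip_rib','catch_nose','bay_seat','lip','cassette'):
  r=bot.landmark_of(k,c)[:1]; print(k,[(e['score'],e['point']) for e in r])
E
```

```text
time: 27.7
ee_pos: [0.6215, -0.1441, 0.0933]
tcp_rot: [-180.0, 0.0, -166.9]
wrist_force: [1.7, 0.1, 2.4]
opening: 0.0621
grasp_force: 1.2
grip_rib [(0.76, [321.0, 126.5])]
catch_nose []
bay_seat []
lip []
cassette [(0.97, [317.0, 137.8])]
```

```bash
python3 -m inch '[[0,0,-0.05,0],[0,0,-0.1,0],[0,0,-0.15,0],[0,0,-0.2,0],[0,0,-0.2,0],[0,0,-0.2,0],[0,0,-0.2,0],[0,0,-0.2,0]]'
python3 -m inch '[[0,0,-0.05,0],[0,0,-0.1,0],[0,0,-0.15,0],[0,0,-0.2,0],[0,0,-0.2,0],[0,0,-0.2,0],[0,0,-0.2,0],[0,0,-0.2,0]]'
```

```text
time: 29.0
ee_pos: [0.6214, -0.1441, 0.0912]
tcp_rot: [180.0, -0.0, -166.9]
wrist_force: [2.0, 0.5, 2.3]
opening: 0.0624
grasp_force: 1.2
time: 30.0
ee_pos: [0.6215, -0.1441, 0.0894]
tcp_rot: [-180.0, 0.0, -166.9]
wrist_force: [2.9, 1.1, 4.8]
opening: 0.0619
grasp_force: 2.2
```

```bash
python3 -m inch '[[0,0,-0.05,0],[0,0,-0.1,0],[0,0,-0.15,0],[0,0,-0.2,0],[0,0,-0.2,0],[0,0,-0.2,0],[0,0,-0.2,0],[0,0,-0.2,0]]'
python3 -m inch '[[0,0,-0.05,0],[0,0,-0.1,0],[0,0,-0.15,0],[0,0,-0.2,0],[0,0,-0.2,0],[0,0,-0.2,0],[0,0,-0.2,0],[0,0,-0.2,0]]'
```

```text
time: 31.0
ee_pos: [0.6216, -0.1441, 0.0875]
tcp_rot: [-180.0, 0.0, -166.9]
wrist_force: [3.9, 1.3, 5.1]
opening: 0.0615
grasp_force: 2.4
time: 32.0
ee_pos: [0.6213, -0.1441, 0.0852]
tcp_rot: [180.0, -0.0, -166.9]
wrist_force: [2.6, 1.0, 3.8]
opening: 0.062
grasp_force: 1.9
```

```bash
python3 -m inch '[[0,0,-0.05,0],[0,0,-0.1,0],[0,0,-0.15,0],[0,0,-0.2,0],[0,0,-0.2,0],[0,0,-0.2,0],[0,0,-0.2,0],[0,0,-0.2,0]]'
python3 - <<'E'
from h import *
o=bot.get_obs(); c=cam('wrist'); save(c,'w11.png')
for k in('grip_rib','catch_nose','cassette','tongue_tip'):
  r=bot.landmark_of(k,c)[:1]; print(k,[(e['score'],e['point']) for e in r])
# width of grey cassette frame / rib in the picture vs rows: colour profile along the bolt column
g=c['img']; print(g[230:330:4,320].tolist())
E
```

```text
time: 33.0
ee_pos: [0.6214, -0.1441, 0.0837]
tcp_rot: [-180.0, 0.0, -166.9]
wrist_force: [1.1, 0.1, 6.6]
opening: 0.0621
grasp_force: 3.5
grip_rib [(0.88, [319.3, 133.2])]
catch_nose [(0.7, [318.4, 279.6])]
cassette [(0.84, [316.4, 138.5])]
tongue_tip []
[[144, 136, 128], [158, 149, 141], [157, 148, 140], [161, 152, 144], [178, 168, 159], [172, 162, 153], [178, 168, 159], [179, 167, 159], [188, 177, 167], [122, 117, 111], [77, 76, 74], [120, 120, 118], [171, 170, 167], [218, 217, 212], [166, 165, 160], [168, 42, 38], [195, 38, 33], [196, 38, 33], [197, 40, 34], [198, 40, 33], [198, 40, 34], [200, 40, 34], [171, 34, 30], [254, 72, 63], [254, 77, 67]]
```

```bash
python3 -m inch '[[0,0,-0.05,0],[0,0,-0.1,0],[0,0,-0.15,0],[0,0,-0.2,0],[0,0,-0.2,0],[0,0,-0.2,0],[0,0,-0.2,0],[0,0,-0.2,0]]'
python3 -c "
from h import *
o=bot.get_obs();print(o['wrist_force'],o['torque'])"
```

```text
time: 34.25
ee_pos: [0.6216, -0.1441, 0.0829]
tcp_rot: [-180.0, 0.1, -166.9]
wrist_force: [-1.7, 0.7, 14.1]
opening: 0.062
grasp_force: 6.9
[-1.71429907  0.69617066 14.12529881] [ 0.28873973  0.22051824 -0.00270472]
```

```bash
python3 -m inch '[[0,0,0.4,0],[0,0,0.9,0],[0,0,1.6,0],[0,0,2.4,0],[0,0,3.4,0],[0,0,3.4,0],[0,0,3.4,0],[0,0,3.4,0]]'
python3 - <<'E'
from h import *
o=bot.get_obs(); print(o['ee_pos'],o['wrist_force']); c=cam('wrist'); save(c,'w12.png')
b=c['img']; a=cv2.resize(cv2.imread('pics/w9.png')[:,:,::-1],(640,400),interpolation=cv2.INTER_AREA)
for k in('grip_rib','catch_nose','cassette'):
  r=bot.landmark_of(k,c)[:1]; print(k,[(e['score'],e['point']) for e in r])
for col in(265,320,390): print(col,[ (r,a[r,col].tolist(),b[r,col].tolist()) for r in range(240,296,4)])
# frame width along rows: template matches of patches old->new
for n,(r0,r1,c0,c1) in {'rib':(95,140,250,385),'upper pleat corner L':(12,40,200,240),'upper pleat corner R':(12,40,395,440),'low pleat corner L':(235,270,205,245),'low pleat corner R':(235,270,392,440),'bolt':(270,320,262,375)}.items():
  t=a[r0:r1,c0:c1]; y0,x0=max(r0-20,0),c0-20; m=cv2.matchTemplate(b[y0:r1+20,x0:c1+20],t,cv2.TM_CCOEFF_NORMED); _,v,_,l=cv2.minMaxLoc(m); print(n,round(v,2),'d',l[0]+x0-c0,l[1]+y0-r0)
E
```

```text
time: 35.25
ee_pos: [0.6212, -0.144, 0.1149]
tcp_rot: [180.0, -0.0, -166.9]
wrist_force: [-0.6, 0.5, 0.5]
opening: 0.0619
grasp_force: 0.0
[ 0.62121693 -0.14404381  0.11486028] [-0.64548116  0.45315799  0.52949418]
grip_rib [(0.82, [321.8, 125.5])]
catch_nose [(0.97, [319.4, 251.9])]
cassette [(0.55, [315.2, 132.8])]
265 [(240, [166, 155, 147], [184, 174, 165]), (244, [189, 178, 168], [75, 75, 74]), (248, [185, 175, 165], [169, 168, 163]), (252, [134, 128, 121], [228, 228, 225]), (256, [97, 97, 95], [223, 222, 219]), (260, [126, 125, 123], [216, 215, 209]), (264, [126, 126, 124], [68, 67, 67]), (268, [157, 156, 152], [93, 89, 94]), (272, [228, 227, 224], [92, 88, 91]), (276, [111, 110, 108], [49, 47, 48]), (280, [79, 76, 80], [120, 117, 121]), (284, [130, 126, 130], [131, 128, 132]), (288, [129, 125, 128], [128, 124, 129]), (292, [127, 124, 128], [121, 119, 122])]
320 [(240, [178, 168, 159], [241, 234, 226]), (244, [184, 173, 164], [89, 89, 87]), (248, [186, 175, 165], [222, 221, 218]), (252, [107, 102, 98], [225, 224, 220]), (256, [107, 106, 104], [214, 213, 209]), (260, [128, 128, 
[... 337 characters left out ...]
54, 145, 139], [149, 142, 134]), (244, [149, 140, 133], [86, 86, 84]), (248, [167, 158, 149], [136, 135, 131]), (252, [89, 86, 83], [133, 132, 130]), (256, [95, 95, 93], [131, 130, 127]), (260, [98, 98, 96], [123, 122, 119]), (264, [105, 106, 103], [48, 46, 48]), (268, [129, 128, 125], [103, 101, 104]), (272, [123, 122, 119], [51, 50, 51]), (276, [47, 46, 48], [52, 51, 53]), (280, [101, 98, 101], [120, 117, 121]), (284, [120, 118, 120], [123, 121, 122]), (288, [127, 123, 126], [127, 125, 129]), (292, [127, 123, 128], [126, 123, 127])]
rib 0.57 d 4 11
upper pleat corner L 0.92 d 2 2
upper pleat corner R 0.96 d -1 2
low pleat corner L 0.74 d -17 20
low pleat corner R 0.7 d 0 0
bolt 0.82 d 0 -2
```

Run:
```python
from h import *
np.set_printoptions(precision=1,suppress=True)
c=cam('wrist'); b=c['img']; a=np.radians(14.0); ex=np.array([np.cos(a),np.sin(a)]); ey=np.array([-ex[1],ex[0]]); B=np.array([.5727,-.1564])
W=lambda x,y,z: [*(B+(x*ex+y*ey)/1e3),z/1e3]
for n,p in {'nose low':(60.5,0,80.5),'nose up':(60.5,0,82.5),'ramp top':(67.5,0,94.5),'edge latched':(65,25,80),'edge latched x-1.5':(63.5,25,80),'edge on ramp':(64,25,98),'farwall rim':(66.5,25,91),'rib top catch side':(1,0,104),'rib top tongue side':(-11,0,104),'rib top +3':(1,0,107)}.items(): print(n,proj(c,W(*p)))
r=lambda col,lo,hi:[int(v) for v in b[lo:hi,col].astype(int).sum(1)//3]
print('col320 R-G',[int(x) for x in b[254:290,320,0].astype(int)-b[254:290,320,1]])
print('col265',r(265,240,285)); print('col320 rib',r(320,85,150))
```

```text
nose low [319.3 255.8]
nose up [319.3 257.4]
ramp top [319.4 280.9]
edge latched [366.7 262.6]
edge latched x-1.5 [366.7 260. ]
edge on ramp [371.6 277.1]
farwall rim [369.5 275. ]
rib top catch side [316.7 147. ]
rib top tongue side [316.2 117.3]
rib top +3 [316.7 147.8]
col320 R-G [2, 1, 2, 10, 36, 97, 149, 158, 156, 157, 157, 158, 157, 158, 158, 157, 158, 157, 158, 157, 158, 157, 157, 158, 157, 150, 143, 171, 184, 176, 170, 168, 169, 170, 170, 171]
col265 [179, 141, 101, 77, 75, 86, 103, 132, 177, 216, 226, 227, 226, 225, 223, 222, 221, 219, 218, 216, 214, 208, 181, 120, 63, 49, 51, 68, 98, 118, 119, 105, 77, 53, 47, 46, 49, 60, 85, 108, 124, 129, 130, 130, 129]
col320 rib [224, 227, 234, 241, 242, 241, 239, 237, 237, 234, 229, 223, 217, 212, 211, 214, 219, 225, 222, 196, 141, 102, 97, 100, 99, 100, 97, 88, 72, 80, 110, 139, 162, 179, 191, 197, 198, 198, 198, 199, 198, 198, 199, 199, 200, 199, 200, 199, 200, 200, 201, 201, 200, 201, 199, 190, 173, 151, 131, 142, 174, 178, 178, 203, 220]
```

```bash
python3 -m inch '[[0,0,2,0],[-0.5,0,5,0],[-1,0,8,0],[-2,0,11,0],[-3,0,13,0],[-4,0,15,0],[-5,0,16,0],[-5,0,16,0]]'
python3 - <<'E'
from h import *
c=cam('wrist'); a=np.radians(14.0); ex=np.array([np.cos(a),np.sin(a)]); ey=np.array([-ex[1],ex[0]]); B=np.array([.5727,-.1564])
W=lambda x,y,z: [*(B+(x*ex+y*ey)/1e3),z/1e3]
for k,p in {'cassette':(0,0,66),'grip_rib':(-5,0,94),'catch_nose':(60.5,0,80.5),'bay_seat':(0,0,66),'lip':(-72,0,72),'tongue_tip':(-82,0,68)}.items():
  r=bot.landmark_of(k,c)[:1]; print(k,[(round(e['score'],2),np.round(e['point'],1)) for e in r],proj(c,W(*p)))
E
```

```text
time: 36.5
ee_pos: [0.571, -0.1442, 0.276]
tcp_rot: [-180.0, 0.1, -166.9]
wrist_force: [0.4, 0.3, -0.3]
opening: 0.062
grasp_force: 0.0
cassette [(0.6, array([306. , 169.3]))] [307.69922224 172.014352  ]
grip_rib [(0.88, array([310.8, 169.4]))] [306.4808794  172.30550001]
catch_nose [(0.95, array([311.3, 234.4]))] [308.71068675 233.78061643]
bay_seat [] [307.69922224 172.014352  ]
lip [(0.77, array([305.9,  95.9]))] [305.51165637  97.20401136]
tongue_tip [(0.8, array([306.4,  84.4]))] [305.40115822  86.1901041 ]
```

Landmarks match the latched pose within the networks' error, so I'm handing in.

```bash
python3 -c "
from workcell import bot
print(bot.job_done())"
```

```text
the job is handed in; nothing more can be done
None
```

I put the cassette back in the bay and handed the job in at about 37 s: the tongue is hooked under the lip, and the last camera measurements put the red catch out over the far edge with the cassette where it should sit. The wrist force stayed under 15 N in every reading, the gripper ended clear of everything, and I did not re-check the bystanders, though no move went near them.

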